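# Hang the tool tray on the slotted upright

### The job

Hang the loose steel tool tray on the slotted upright: press its two hook tabs into the upper two of the three slots, push it back flat against the front plate, then lower it until both tabs are fully down behind the plate, and let go. The tray must hang level and square on the upright; do not knock the other things on the bench about.

Things in the scene. Friction and masses are not known exactly. Their poses are not given: they have to be found in the camera images.
- upright: Grey sheet-steel post, 180 mm high, 60 mm wide, U-shaped from above, fixed to the bench by a foot plate 8 mm thick, 100 mm wide, from 30 mm before to 80 mm behind the front face. Origin: outer surface of the 4 mm front plate, mid-width, at bench height. x points into the post (the way the tabs go in), z up. Three slots on the centre line, lower edges 50, 95 and 140 mm above the bench; hollow behind.
- top_slot (a point): Middle of the lower edge of the uppermost slot, on the outer surface of the front plate (140 mm above the bench). Each slot is 14 mm wide and 30 mm high; slots repeat every 45 mm. The tabs pass straight in while top_tab is 9 to 22 mm higher than this point (15 mm is midway). Axes as the upright's.
- tray: Loose steel tool tray, 0.2 to 0.35 kg, 110 long, 70 wide, rims 12 mm high, standing on the bench. Back plate 90 mm high, 40 wide; wooden rib 10 mm thick along the middle, its top 55 mm up. Origin: rear surface of the back plate, mid-width, at the underside. x points the way the tabs stick out, z up. Fully hung, its origin is 69 mm straight above the upright's and their axes agree.
- top_tab (a point): Where the underside of the upper hook tab's neck meets the back plate, 71 mm above the tray's underside; the lower tab is alike, 45 mm below. Tabs are 6 mm wide, on the centre line, and stick out 11.5 mm: a neck 8 mm high, and at its end a lip 5 mm thick that hangs 9 mm below the neck, 6.5 mm clear of the back plate. Fully hung it meets top_slot. Axes as the tray's.
- tray_grip (a point): A good place to grasp the tray from above, closing across the rib: mid-thickness of the wooden rib, 60 mm in front of the back plate's rear surface (tray x = -60 mm) and 40 mm above the tray's underside, 15 mm below the rib's top edge. Axes as the tray's.
- jar: Bystander: white glue jar, 84 mm across and 85 mm high; origin under its centre.
- bowl: Bystander: white bowl, 136 mm across and 45 mm high; origin under its centre.
- cup: Bystander: paper coffee cup with black lid, 84 mm across and 114 mm high; origin under its centre.
- shears: Bystander: leather shears lying flat, about 200 mm long and 10 mm high; origin near the pivot, blades along +x.
- hammer: Bystander: hammer lying flat; its length along x.
- spatula: Bystander: glue spatula lying flat; its length along x.
- slicker: Bystander: turned wooden edge slicker standing upright, 36 mm across and 85 mm high; origin under its centre.
Not all that is in view belongs to the job. Leave any pink look-alike of the upright alone.

How it is judged:
At the end, for the whole second after the job is handed in: The tray hangs at rest in the upper two slots: its origin is within 4 mm of the plane of the upright's front face, within 6 mm of its centre line and 65 to 73 mm above the bench (69 mm is fully down), square to it within 0.15 rad and upright within 0.1 rad (x of tray in the frame of upright between -0.004 and 0.004 m and y of tray in the frame of upright between -0.006 and 0.006 m and z of tray in the frame of upright between 0.065 and 0.073 m and angle between the x axis of tray and the x axis of upright, either way round below 0.15 rad and angle between tray's own z axis and vertical below 0.1 rad and linear speed of tray below 0.02 m/s and angular speed of tray below 0.2 rad/s); the robot touches nothing.
It fails at once if a bystander is knocked away (moved more than 40 mm) (distance of any of jar, bowl, cup, shears, hammer, spatula, slicker from where it was at the start of the episode above 0.04 m).
It also fails if it takes over 42 s, if anything falls off the work surface, if the arm or the gripper's body presses on something with over 40 N, if the wrist force passes 120 N, or if a joint passes its speed limit or range.

### The arm

A 6-joint arm with a two-finger parallel gripper is mounted at the origin on the work surface. World frame = base frame: x ahead of the robot, y to its left, z up, the work surface at z = 0. Lengths are in m, angles in rad, forces in N, time in s.
With the tool pointing down it reaches from about 0.35 to 0.775 m from the base axis. Payload 5.5 kg.
Tool frame: the origin (TCP) lies at the very end of the fingers, on their centre line; the grasp point (between the pads) lies 19 mm behind it; z points along the fingers, y is the line along which they close (so a half turn about z gives the same grasp; the last joint's range is limited). The gripper opens to 85 mm and grips with 20 to 120 N. Pads are 22 mm wide; open, the fingers measure 114 mm over their backs; the gripper's body (76 mm by 85 mm) begins 54 mm behind the grasp point. The pads swing forward as they close: fully open they stand 13 mm farther back than shut.
Start: joints at [-1.47, 0.313, 0.046, 1.304, 0, 1.431], TCP at [0.137, -0.558, 0.231] pointing down, gripper open.
Joint ranges: [-2.76, 2.76], [-0.86, 1.69], [-1.03, 1.26], [-2.2, 2.34], [-1.47, 1.5], [-3.14, 3.14]. Speed limits (rad/s): [2.57, 2.57, 3.14, 3.14, 3.14, 3.14].

### API

Orientations are given as a unit quaternion [w, x, y, z].
In Python, from workcell import env, cams, ticket, spotter gives the robot as it stands.
- The arm moves only by the tool jog_arm, never from a script. Its argument "increments" is a list that holds one entry, the list of rows, each a list of 7 numbers: the shift along the tool's x, y, z in units of 0.25 m (1.0 is 0.25 m), then the turn, a rotation vector about the tool's x, y, z in units of 180 degrees (1.0 is 180 degrees), then the closure in counts, from 0 (fully open) to 255 (shut). A call has 1 to 20 rows; each row shifts and turns the commanded pose from where the row before left it, along the tool's axes as they then stand; what a row does not reach is not made up. A row lasts 1/10 s, in which the tool goes at most 50 mm and 8.59 degrees, less where a joint would pass 70% of its speed; a pose out of reach is approached as far as the arm can. A call with a number of a shift or a turn outside -1 to 1 is refused whole. A call with a gripper value outside its range is refused whole. The fingers move at their own pace and stop on an object; "force" is the grip in N (left out, the last holds). Time passes only in rows, so rows that do not move let the fingers close. It gives the time, the measured TCP pose, the force, the opening and the grip force at its end, in the units of the state.
- env.get_state(): the state, without advancing time (a new reading comes with each control period).
- cams.read_camera(name): name is "scene" or "top"; returns a dict with "pixels" (400x640x3 uint8, red, green, blue), "fx", "fy", "cx", "cy" (pixels), "xyz" and "attitude" of the camera in the world. Camera axes: x right, y down, z forward; pixel columns grow to the right and rows downward; lengths in m; the calibration is good to about 2 mm. A picture is of the moment at which its call begins. There is no depth.
- ticket.hand_in(): hands the job in; it is judged then, once.
Trained networks look in the newest picture that a camera, given by its name, has taken for a name from the list of things; names that differ only in an ending like _2 or _b are one class to them, and where a whole thing is asked for, a point or a joint stands for the part that bears it (a point fixed in the world has none). Each returns a list of dicts, best first, with "conf" (0 to 1); they miss things now and then, are a little off and sometimes report something else, mostly with a low value. They report only what shows in the picture. A call takes as long as a camera call. They do not tell look-alikes from the thing itself.
- spotter.find_in(target, camera): "uv" ([column, row] in pixels, amid what is visible of it).
- spotter.cut_out(target, camera): "region" (400x640 bool, what is visible of it) and "uv" ([column, row] in pixels, amid what is visible of it).
- spotter.landmark_of(target, camera): "uv" ([column, row] in pixels: a listed point, or the origin of a listed thing).
The state is a dict: "clock": time; "joint_pos": joint angles; "qvel": joint speeds; "tau": joint torques, N m; "tcp_pos": TCP position; "orientation": TCP orientation; "wrist_force": force on the tool from outside, world axes, zero at the start; "ft_torque": the same for the moment, N m; "finger_gap": finger opening in m; "grip_force": force on a finger pad.
Only numpy, scipy, OpenCV 4.12 (cv2) and the standard library are available. Lean on these libraries where they do the work, as an engineer would, in place of code of your own. Each camera call takes 0.05 s, during which the arm holds its last target. There are 200 camera calls.

## Working session

There is one attempt and no reset: what is moved stays moved. The work goes in short steps, Python scripts to look and compute and a tool call to move; the robot and the scene stay as the last step left them, time stands still between calls to the robot, and variables do not carry over. Pictures are saved under pics/ and viewed, at most 10 in all, crops included, and the job is handed in when it is done.

Besides the shell and the picture viewer there is one more tool, called as name([rows], argument=value, ...), one row to a line, values as JSON. jog_arm: Moves the arm, as the interface text tells. Shifts and turns lie within -1 to 1; 1 stands for 0.25 m of shift or 180 degrees of turn. Its arguments: {"type":"object","properties":{"increments":{"type":"array"},"force":{"type":"number"}},"required":["increments"]}

```bash
ls; mkdir -p pics; cat > h.py <<'E'
import numpy as np, cv2
from scipy.spatial.transform import Rotation as R
from workcell import env, cams, ticket, spotter
def shot(n):
    c=cams.read_camera(n); return c
def rot(c):
    a=np.array(c['attitude'],float)
    return a if a.shape==(3,3) else R.from_quat(a[[1,2,3,0]]).as_matrix()
def proj(c,P):
    p=(np.atleast_2d(P)-np.array(c['xyz']))@rot(c)
    return np.c_[c['fx']*p[:,0]/p[:,2]+c['cx'],c['fy']*p[:,1]/p[:,2]+c['cy']]
def ray(c,uv):
    return rot(c)@np.array([(uv[0]-c['cx'])/c['fx'],(uv[1]-c['cy'])/c['fy'],1.])
def onz(c,uv,z):
    d=ray(c,uv);o=np.array(c['xyz']);return o+d*(z-o[2])/d[2]
E
python3 - <<'E'
from h import *
for n in ['scene','top']:
    c=shot(n); cv2.imwrite(f'pics/{n}0.png',c['pixels'][...,::-1])
    print(n,{k:c[k] for k in c if k!='pixels'})
    for t in ['upright','tray','jar','bowl','cup','shears','hammer','spatula','slicker']:
        print(t,[(np.round(d['uv']).tolist(),round(d['conf'],2)) for d in spotter.find_in(t,n)][:4])
    for t in ['upright','top_slot','tray','top_tab','tray_grip']:
        print('LM',t,[(np.round(d['uv'],1).tolist(),round(d['conf'],2)) for d in spotter.landmark_of(t,n)][:4])
print(env.get_state())
E
```

```text
pics
scene {'fx': 390.7556276379901, 'fy': 390.7556276379901, 'cx': 324.4969996558333, 'cy': 201.60060417520307, 'xyz': array([1.04180763, 0.42213863, 0.92541623]), 'attitude': array([-0.14928731,  0.42935521,  0.84097345, -0.29348092])}
upright [([371.0, 252.0], 0.69), ([512.0, 237.0], 0.62)]
tray [([256.0, 170.0], 0.6)]
jar [([272.0, 252.0], 0.82)]
bowl [([217.0, 242.0], 0.89)]
cup [([258.0, 123.0], 0.75)]
shears [([354.0, 188.0], 0.89)]
hammer [([440.0, 248.0], 0.6), ([256.0, 169.0], 0.15)]
spatula [([327.0, 328.0], 0.84)]
slicker [([373.0, 324.0], 0.55)]
LM upright [([359.9, 257.9], 0.83)]
LM top_slot [([363.8, 226.8], 0.95), ([518.4, 218.4], 0.75)]
LM tray [([267.0, 180.6], 0.89)]
LM top_tab [([267.6, 165.9], 0.74)]
LM tray_grip [([253.4, 162.6], 0.87), ([268.8, 164.0], 0.17)]
top {'fx': 417.65871870342704, 'fy': 417.65871870342704, 'cx': 320.31060056023415, 'cy': 199.8725905605546, 'xyz': array([0.34785283, 0.07129029, 1.50717226]), 'attitude': array([ 0.04711055, -0.69524188,  0.71594869, -0.04285793])}
upright [([285.0, 200.0], 0.98), ([204.0, 270.0], 0.6), ([382.0, 139.0], 0
[... 581 characters left out ...]
k': 1.5, 'joint_pos': array([-1.46961603e+00,  3.13220547e-01,  4.61129286e-02,  1.30359123e+00,
        2.15402638e-05,  1.43118162e+00]), 'qvel': array([-0.00054329, -0.00050084, -0.00085034, -0.00022215,  0.00102942,
        0.00030301]), 'tau': array([-4.23231650e-04, -4.80464280e+01,  2.98805773e+01,  5.80087835e-04,
       -1.15116341e-04, -6.56094379e-07]), 'tcp_pos': array([ 0.13711705, -0.55846527,  0.23131678]), 'orientation': array([4.89358342e-05, 9.92760970e-01, 1.20106840e-01, 9.83159509e-06]), 'wrist_force': array([ 1.64680229e-01, -2.45500251e-04, -9.73469459e-01]), 'ft_torque': array([0.00183867, 0.039276  , 0.0155494 ]), 'grip_force': 0.0, 'finger_gap': 0.08556273861500521}
```

View pics/scene0.png

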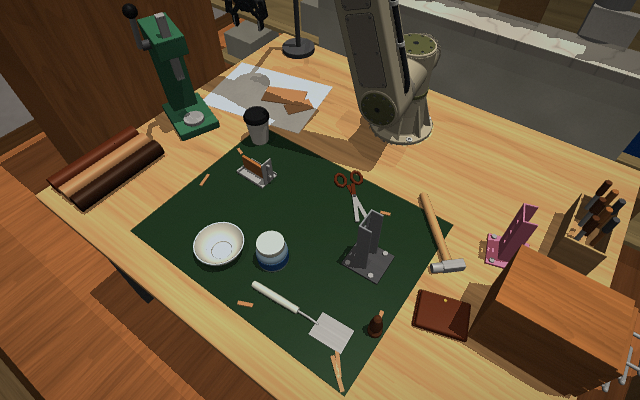

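View pics/top0.png

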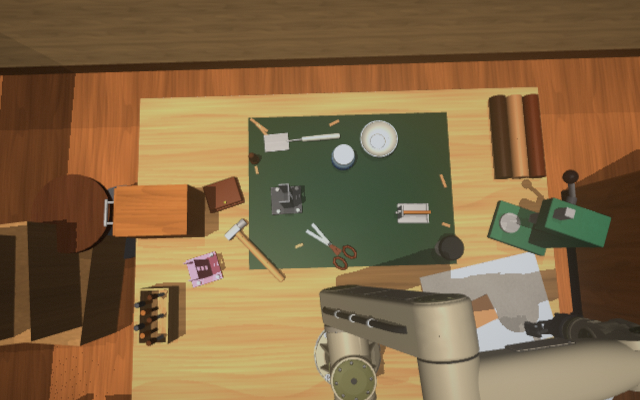

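```bash
python3 - <<'E'
import cv2,numpy as np
s=cv2.imread('pics/scene0.png');t=cv2.imread('pics/top0.png')
r=lambda i,k:cv2.resize(i,None,fx=k,fy=k,interpolation=cv2.INTER_CUBIC)
a=r(s[190:290,320:420],4);b=r(s[190:290,460:560],4)[:, :400];
a2=r(s[130:205,220:320],4)[:200*2];b2=r(t[165:240,360:460],4)
cv2.imwrite('pics/crop1.png',np.vstack([np.hstack([a,b])[:300],np.hstack([a2,b2])]))
E
```

```text
(no output)
```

View pics/crop1.png

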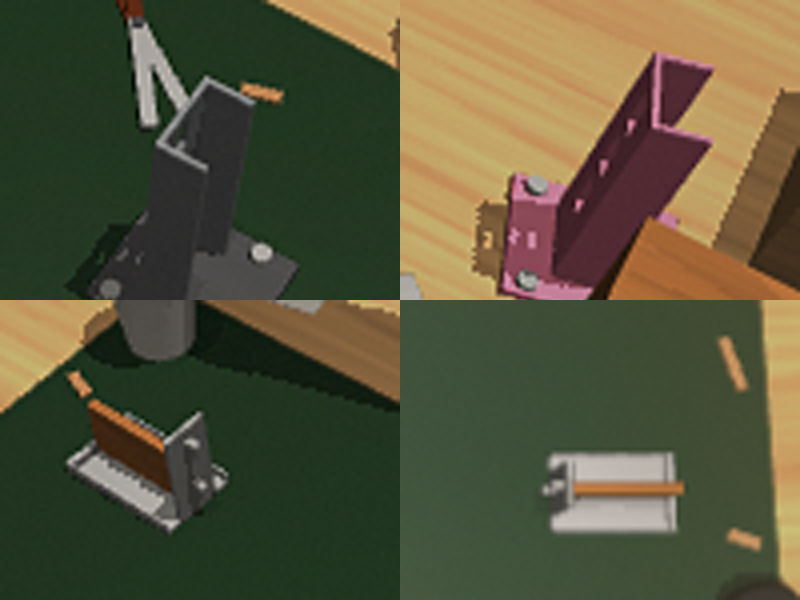

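Scene view: the grey upright (369,245) stands on the green mat, and the pink look-alike is at (510,237), so grey is the one meant. The tray at (256,170) has its tabs pointing at the grey post; the same pair in the top view is at (287,199) and (415,212). Next I fit both poses to their silhouettes.

```bash
cat > fit.py <<'E'
from h import *
from scipy.optimize import minimize
def box(x0,x1,y0,y1,z0,z1): return np.array([[x,y,z] for x in(x0,x1) for y in(y0,y1) for z in(z0,z1)])/1000.
TRAY=[box(-110,0,-35,35,0,12),box(-3,0,-20,20,0,90),box(-106,0,-5,5,0,55),box(0,11.5,-3,3,71,79),box(0,11.5,-3,3,26,34),box(6.5,11.5,-3,3,62,71),box(6.5,11.5,-3,3,17,26)]
def UP(d): return [box(-30,80,-50,50,0,8),box(0,4,-30,30,0,180),box(0,d,-30,-27,0,180),box(0,d,27,30,0,180)]
S=4
def sil(c,boxes,M,t):
    m=np.zeros((400*S,640*S),np.uint8)
    for b in boxes:
        p=(proj(c,b@M.T+t)+.5)*S
        cv2.fillConvexPoly(m,cv2.convexHull(np.round(p).astype(np.int32)),255)
    return cv2.resize(m,(640,400),interpolation=cv2.INTER_AREA)/255.
def fit(views,boxes,x0,z=0,free=3):
    def cost(q):
        t=np.array([q[0],q[1],z if len(q)<4 else q[3]]);M=R.from_euler('z',q[2]).as_matrix()
        e=0
        for c,g in views:
            s=sil(c,boxes,M,t); e+=np.abs(s-g).sum()/g.sum()
        return e
    best=None
    for k in range(3):
        st=x0 if best is None else best.x
        sim=np.array([st]+[np.array(st)+d for d in np.diag([.012,.012,.12,.01][:len(st)])*(1 if k%2==0 else -.5)])
        r=minimize(cost,st,method='Nelder-Mead',options=dict(initial_simplex=sim,xatol=1e-4,fatol=1e-5,maxiter=200))
        if best is None or r.fun<best.fun: best=r
    return best
E
python3 - <<'E'
from fit import *
import pickle
cs={n:shot(n) for n in['scene','top']}
near={'upright':{'scene':(371,252),'top':(285,200)},'tray':{'scene':(256,170),'top':(415,212)}}
V={}
for t in near:
    for n in cs:
        ds=spotter.cut_out(t,n)
        ds=[d for d in ds if np.hypot(*(np.array(d['uv'])-near[t][n]))<20]
        print(t,n,[(d['conf'],d['region'].sum()) for d in ds])
        if ds: V[t,n]=ds[0]['region']
pickle.dump((cs,V),open('v.pkl','wb'))
print('slot',onz(cs['scene'],(363.8,226.8),.14),onz(cs['top'],(285,194.3),.14))
print('tray',onz(cs['scene'],(267,180.6),0),onz(cs['top'],(399.1,212.8),0),onz(cs['scene'],(253.4,162.6),.04),onz(cs['top'],(415.9,214.8),.04))
for t,bx in [('tray',TRAY)]+[('upright',UP(d)) for d in(30,40,50)]:
    p=onz(cs['top'],(399.1,212.8),0) if t=='tray' else onz(cs['top'],(285,194.3),.14)
    for ns in(['scene'],['top'],['scene','top']):
        v=[(cs[n],V[t,n].astype(float)) for n in ns if (t,n) in V]
        if v:
            r=fit(v,bx,[p[0],p[1],1.57]);print(t,ns,np.round(r.x,4),round(r.fun,4))
for n in['jar','bowl','cup','shears','hammer','slicker']:
    d=spotter.landmark_of(n,'top');print(n,[np.round(onz(cs['top'],k['uv'],0)[:2],3) for k in d[:1]])
print(env.get_state()['clock'])
E
```

```text
upright scene [(0.88, np.int64(2064))]
upright top [(0.62, np.int64(885))]
tray scene [(0.79, np.int64(797))]
tray top [(0.83, np.int64(624))]
slot [0.54462164 0.17948814 0.14      ] [0.5450369  0.19321941 0.14      ]
tray [ 4.85187571e-01 -2.06544235e-01  1.11022302e-16] [ 0.48525943 -0.20603492  0.        ] [ 0.47724592 -0.26387979  0.04      ] [ 0.4728057  -0.25731112  0.04      ]
tray ['scene'] [ 0.4828 -0.2001  1.552 ] 0.0539
tray ['top'] [ 0.4866 -0.1987  1.5365] 0.0425
tray ['scene', 'top'] [ 0.4852 -0.1992  1.547 ] 0.1347
upright ['scene'] [0.5435 0.1788 1.5987] 0.0425
upright ['top'] [0.5481 0.1792 1.6247] 0.0647
upright ['scene', 'top'] [0.5454 0.1786 1.608 ] 0.1254
upright ['scene'] [0.5453 0.1777 1.623 ] 0.0535
upright ['top'] [0.5475 0.1788 1.6352] 0.0659
upright ['scene', 'top'] [0.5466 0.1779 1.6305] 0.1291
upright ['scene'] [0.5451 0.1776 1.6224] 0.1111
upright ['top'] [0.5475 0.179  1.6383] 0.0714
upright ['scene', 'top'] [0.5474 0.1778 1.6477] 0.1919
jar [array([ 0.689, -0.003])]
bowl [array([ 0.755, -0.146])]
cup [array([ 0.344, -0.353])]
shears [array([0.375, 0.047])]
hammer [array([0.352, 0.305])]
slicker [array([0.7  , 0.324])]
2.1
```

jog_arm([
  [[0.136,-0.069,0,0,0,0,0],[0.136,-0.069,0,0,0,0,0],[0.136,-0.069,0,0,0,0,0],[0.136,-0.069,0,0,0,0,0],[0.136,-0.069,0,0,0,0,0],[0.136,-0.069,0,0,0,0,0],[0.136,-0.069,0,0,0,0,0],[0.136,-0.069,0,0,0,0,0],[0.136,-0.069,0,0,0,0,0],[0.136,-0.069,0,0,0,0,0],[0.136,-0.069,0,0,0,0,0],[0.136,-0.069,0,0,0,0,0],[0,0,0,0,0,-0.046,0],[0,0,0,0,0,-0.046,0],[0,0,0,0,0,-0.046,0],[0,0,0,0,0,-0.046,0],[0,0,0.06,0,0,-0.046,0],[0,0,0.06,0,0,-0.046,0],[0,0,0.06,0,0,-0.046,0],[0,0,0.06,0,0,-0.046,0]],
], force=40)

```text
clock: 4.1
tcp_pos: [0.484, -0.2602, 0.1708]
orientation: [0.0, 0.764, 0.645, -0.0]
wrist_force: [0.4, 0.1, 0.3]
finger_gap: 0.0855
grip_force: 0.0
```

```bash
cat >> h.py <<'E'
def tool():
    s=env.get_state();q=np.array(s['orientation']);return np.array(s['tcp_pos']),R.from_quat(q[[1,2,3,0]]),s
def need(p,yaw):
    # shift (tool axes now, units) and turn (units) to a tool-down pose with tool x at yaw
    P,Q,s=tool(); T=R.from_euler('z',yaw)*R.from_euler('x',np.pi)
    print('pos',P.round(4),'shift',(Q.inv().apply(np.array(p)-P)/.25).round(4),'turn',((Q.inv()*T).as_rotvec()/np.pi).round(4),'t',round(s['clock'],2),'F',np.round(s['wrist_force'],2),'gap',round(s['finger_gap'],4),s['joint_pos'].round(2))
E
python3 -c "
from h import *
need([.4840,-.2595,.021],1.547)"
```

```text
pos [ 0.484  -0.2602  0.1708] shift [ 2.700e-03 -5.000e-04  5.993e-01] turn [ 0.0001  0.0001 -0.0459] t 4.1 F [0.45 0.12 0.29] gap 0.0855 [-0.64  0.29 -0.14  1.14 -0.    1.1 ]
```

jog_arm([
  [[0.003,0,0,0,0,-0.046,0],[0,0,0.09,0,0,0,0],[0,0,0.09,0,0,0,0],[0,0,0.09,0,0,0,0],[0,0,0.09,0,0,0,0],[0,0,0.09,0,0,0,0],[0,0,0.08,0,0,0,0],[0,0,0.05,0,0,0,0],[0,0,0.019,0,0,0,0],[0,0,0,0,0,0,0],[0,0,0,0,0,0,255],[0,0,0,0,0,0,255],[0,0,0,0,0,0,255],[0,0,0,0,0,0,255],[0,0,0,0,0,0,255],[0,0,0,0,0,0,255],[0,0,0,0,0,0,255],[0,0,0,0,0,0,255]],
], force=60)

```text
clock: 5.9
tcp_pos: [0.4844, -0.2596, 0.0219]
orientation: [0.0, 0.717, 0.697, 0.0]
wrist_force: [0.3, 0.8, 3.5]
finger_gap: 0.0088
grip_force: 58.9
```

jog_arm([
  [[0,0,-0.03,0,0,0,255],[0,0,-0.06,0,0,0,255],[0,0,-0.08,0,0,0,255],[0,0,-0.08,0,0,0,255],[0,0,-0.06,0,0,0,255],[0,0,-0.026,0,0,0,255],[0.06,0.011,0,0,0,0,255],[0.12,0.022,0,0,0,0,255],[0.14,0.025,0,0,0,0,255],[0.14,0.025,0,0,0,0,255],[0.14,0.025,0,0,0,0,255],[0.14,0.025,0,0,0,0,255],[0.14,0.025,0,0,0,0,255],[0.14,0.025,0,0,0,0,255],[0.14,0.025,0,0,0,0,255],[0.1,0.018,0,0,0,0,255],[0.058,0.011,0,0,0,-0.0216,255],[0,0,0,0,0,0,255],[0,0,0,0,0,0,255]],
])

```text
clock: 7.8
tcp_pos: [0.5518, 0.0689, 0.1044]
orientation: [-0.001, 0.693, 0.721, -0.001]
wrist_force: [0.1, -0.2, -3.2]
finger_gap: 0.0093
grip_force: 58.6
```

```bash
python3 - <<'E'
from fit import *
import pickle
need([.5514,.0685,.106],1.615)
cs={n:shot(n) for n in['scene','top']}; V={}
from numpy.linalg import norm
exp=np.array([.5500,.0985,.12])
for n in cs:
    cv2.imwrite(f'pics/{n}1.png',cs[n]['pixels'][...,::-1])
    for t in['tray','upright']:
        u=proj(cs[n],exp if t=='tray' else [.546,.19,.09])[0]
        ds=[d for d in spotter.cut_out(t,n) if norm(np.array(d['uv'])-u)<45]
        print(n,t,u.round(),[(np.round(d['uv']),d['conf'],d['region'].sum()) for d in ds])
        if ds: V[t,n]=ds[0]['region']
    for t in['top_slot','top_tab','tray']: print('LM',n,t,[(np.round(d['uv'],1),d['conf']) for d in spotter.landmark_of(t,n)][:2])
    print('exp slot, tab',proj(cs[n],[[.5465,.1785,.14],[.5487,.1285,.155],[.5487,.1285,.084]]).round(1))
pickle.dump((cs,V),open('v1.pkl','wb'))
for n in cs:
    if('tray',n) in V:
        r=fit([(cs[n],V['tray',n].astype(float))],TRAY,[.5487,.1285,1.615],z=.084);print(n,r.x.round(4),r.fun)
r=lambda i,k:cv2.resize(i,None,fx=k,fy=k,interpolation=cv2.INTER_CUBIC)
a=r(cs['scene']['pixels'][150:300,290:430,::-1],3.5);b=r(cs['top']['pixels'][140:260,240:340,::-1],3)
im=np.zeros((525,800,3),np.uint8);im[:a.shape[0],:a.shape[1]]=a;im[:b.shape[0],490:490+b.shape[1]]=b;cv2.imwrite('pics/crop2.png',im)
E
```

```text
pos [0.5518 0.0689 0.1044] shift [-0.0014 -0.0016 -0.0064] turn [-0.0008  0.0001 -0.0017] t 7.8 F [ 0.11 -0.25 -3.19] gap 0.0093 [-0.02  0.35 -0.22  1.   -0.    1.51]
scene tray [335. 217.] [(array([332., 221.]), 0.9, np.int64(901))]
scene upright [365. 240.] [(array([370., 251.]), 0.88, np.int64(1964))]
LM scene top_slot [(array([363.2, 227.8]), 0.9), (array([515.5, 220.2]), 0.68)]
LM scene top_tab [(array([347.4, 216.6]), 0.68), (array([360.8, 255. ]), 0.51)]
LM scene tray [(array([344.5, 229.9]), 0.81)]
exp slot, tab [[363.  227.1]
 [345.8 214.4]
 [344.7 230.7]]
top tray [314. 193.] []
top upright [287. 196.] [(array([285., 200.]), 0.96, np.int64(835))]
LM top top_slot [(array([289.7, 197.5]), 0.65), (array([198.6, 266.2]), 0.6)]
LM top top_tab []
LM top tray []
exp slot, tab [[289.4 193.7]
 [304.3 192. ]
 [305.3 195. ]]
scene [0.5473 0.1306 1.6417] 0.3309351265478444
```

View pics/crop2.png

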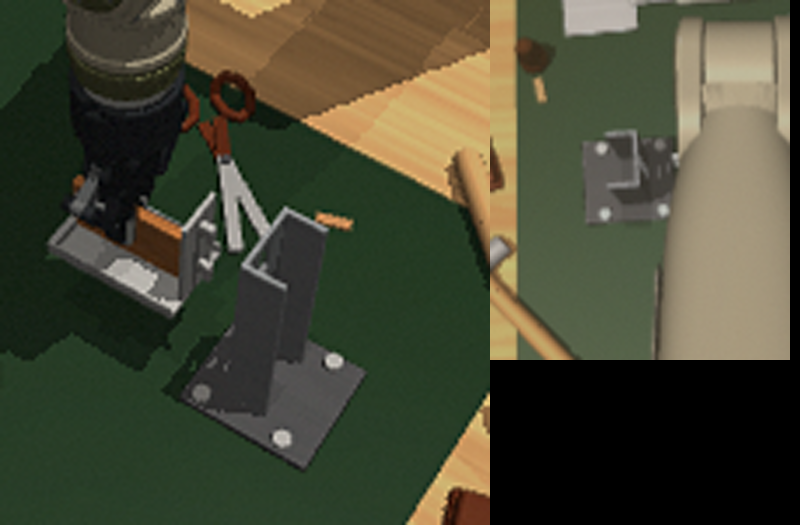

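The enlarged view shows the tray held with its tabs facing the grey post, near crop (205,240) and (250,300). I'll refine the tray pose with the gripper masked out, then check a wireframe overlay.

```bash
python3 - <<'E'
from fit import *
import pickle
cs,V=pickle.load(open('v1.pkl','rb'));cs0,V0=pickle.load(open('v.pkl','rb'))
c=cs['scene'];px=c['pixels'].astype(int);g=V['tray','scene'].astype(float)
grip=((px[...,1]-px[...,0]<8)&(px.max(2)<75)).astype(np.uint8)
grip=cv2.dilate(grip,np.ones((3,3)));w=1-((grip>0)&(g==0))*1.
w[:205]*=0.0+ (g[:205]>0)|(np.arange(640)[None]>335)
ref=c['xyz']
def pose(q): return R.from_euler('ZY',[q[2],q[3]]).as_matrix(),np.array([q[0],q[1],q[4] if len(q)>4 else .0825])
def cost(q):
    M,t=pose(q);return (np.abs(sil(c,TRAY,M,t)-g)*w).sum()/g.sum()
for x0 in([.5487,.1285,1.615,0],[.5487,.1285,1.615,0,.0825]):
    st=np.array(x0);
    for k in(1,-.5,.7):
        sim=np.array([st]+[st+d*k for d in np.diag([.01,.01,.08,.08,.008][:len(st)])])
        r=minimize(cost,st,method='Nelder-Mead',options=dict(initial_simplex=sim,xatol=1e-4,fatol=1e-5,maxiter=400));st=r.x
    print(r.x.round(4),r.fun, 'nominal',cost(np.array(x0)))
    if len(x0)==4: q4=r.x
U=[]
for d in(30,33,36,40):
    for nm,vs in(('s',[(cs0['scene'],V0['upright','scene']*1.)]),('s1',[(cs['scene'],V['upright','scene']*1.)]),('t',[(cs0['top'],V0['upright','top']*1.)])):
        rr=fit(vs,UP(d),[.546,.1785,1.615]);print(d,nm,rr.x.round(4),round(rr.fun,4))
k=5;u0,v0=300,170;im=cv2.resize(c['pixels'][v0:v0+110,u0:u0+120,::-1],None,fx=k,fy=k,interpolation=cv2.INTER_CUBIC)
def wire(boxes,M,t,col):
    for b in boxes:
        p=((proj(c,b@M.T+t)-[u0,v0]+.5)*k).astype(int)
        for i in range(8):
            for j in(1,2,4):
                if not i&j: cv2.line(im,tuple(map(int,p[i])),tuple(map(int,p[i|j])),col,1)
wire(TRAY,*pose(q4),(0,255,255));wire(UP(33),R.from_euler('z',1.61).as_matrix(),np.array([.5455,.1785,0]),(255,255,0))
cv2.imwrite('pics/wire.png',im)
E
```

```text
Traceback (most recent call last):
TypeError: ufunc 'bitwise_or' not supported for the input types, and the inputs could not be safely coerced to any supported types according to the casting rule ''safe''
```

```bash
cat > f2.py <<'E'
from fit import *
import pickle
cs,V=pickle.load(open('v1.pkl','rb'));cs0,V0=pickle.load(open('v.pkl','rb'))
c=cs['scene'];px=c['pixels'].astype(int);g=V['tray','scene'].astype(float)
grip=((px[...,1]-px[...,0]<8)&(px.max(2)<75)).astype(np.uint8)
grip=cv2.dilate(grip,np.ones((3,3)));w=1-((grip>0)&(g==0))*1.
def pose(q): return R.from_euler('ZY',[q[2],q[3]]).as_matrix(),np.array([q[0],q[1],q[4] if len(q)>4 else .0825])
def cost(q):
    M,t=pose(q);return (np.abs(sil(c,TRAY,M,t)-g)*w).sum()/g.sum()
for x0 in([.5487,.1285,1.615,0],[.5487,.1285,1.615,0,.0825]):
    st=np.array(x0);
    for k in(1,-.5,.7):
        sim=np.array([st]+[st+d*k for d in np.diag([.01,.01,.08,.08,.008][:len(st)])])
        r=minimize(cost,st,method='Nelder-Mead',options=dict(initial_simplex=sim,xatol=1e-4,fatol=1e-5,maxiter=400));st=r.x
    print(r.x.round(4),r.fun, 'nominal',cost(np.array(x0)))
    if len(x0)==4: q4=r.x
for d in(30,33,36,40):
    for nm,vs in(('s',[(cs0['scene'],V0['upright','scene']*1.)]),('s1',[(cs['scene'],V['upright','scene']*1.)]),('t',[(cs0['top'],V0['upright','top']*1.)])):
        rr=fit(vs,UP(d),[.546,.1785,1.615]);print(d,nm,rr.x.round(4),round(rr.fun,4))
k=5;u0,v0=300,170;im=cv2.resize(c['pixels'][v0:v0+110,u0:u0+120,::-1],None,fx=k,fy=k,interpolation=cv2.INTER_CUBIC)
def wire(boxes,M,t,col):
    for b in boxes:
        p=((proj(c,b@M.T+t)-[u0,v0]+.5)*k).astype(int)
        for i in range(8):
            for j in(1,2,4):
                if not i&j: cv2.line(im,tuple(map(int,p[i])),tuple(map(int,p[i|j])),col,1)
wire(TRAY,*pose(q4),(0,255,255));wire(UP(33),R.from_euler('z',1.61).as_matrix(),np.array([.5455,.1785,0]),(255,255,0))
cv2.imwrite('pics/wire.png',im)
E
python3 f2.py
```

```text
[ 0.5477  0.131   1.6127 -0.0131] 0.025200757328458577 nominal 0.058249004374224714
[ 0.5469  0.1309  1.6225 -0.0119  0.0818] 0.02556201170812387 nominal 0.058249004374224714
30 s [0.5439 0.1783 1.5971] 0.0431
30 s1 [0.5417 0.1781 1.5876] 0.0598
30 t [0.5479 0.1791 1.6211] 0.0649
33 s [0.5442 0.1783 1.6081] 0.0281
33 s1 [0.543  0.1777 1.6025] 0.0493
33 t [0.5477 0.179  1.6186] 0.0643
36 s [0.5453 0.1779 1.6215] 0.0302
36 s1 [0.5445 0.1776 1.6373] 0.057
36 t [0.5477 0.1789 1.6179] 0.065
40 s [0.5454 0.1779 1.6295] 0.0539
40 s1 [0.545  0.177  1.6347] 0.0803
40 t [0.5472 0.1789 1.6139] 0.0671
```

View pics/wire.png

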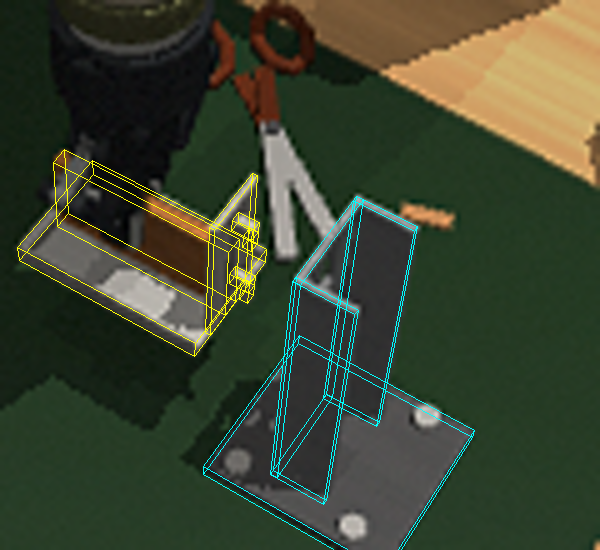

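Both wireframes match the picture closely. The tray is laterally within 1 mm of the post and 47 mm in front of it, and about 13.5 mm above the hung height. I'll move in, slowly over the last part.

jog_arm([
  [[0.02,-0.003,-0.008,0,0,0,255],[0.04,0,0,0,0,0,255],[0.04,0,0,0,0,0,255],[0.03,0,0,0,0,0,255],[0.016,0,0,0,0,0,255],[0.012,0,0,0,0,0,255],[0.008,0,0,0,0,0,255],[0,0,0,0,0,0,255]],
])

```text
clock: 9.2
tcp_pos: [0.5506, 0.1098, 0.1075]
orientation: [0.0, 0.693, 0.721, -0.0]
wrist_force: [-0.2, 0.3, -2.4]
finger_gap: 0.009
grip_force: 58.7
```

jog_arm([
  [[0.008,0,0,0,0,0,255],[0.008,0,0,0,0,0,255],[0.006,0,0,0,0,0,255],[0.004,0,0,0,0,0,255],[0,0,0,0,0,0,255]],
])

```text
clock: 9.7
tcp_pos: [0.5504, 0.1161, 0.1075]
orientation: [0.0, 0.693, 0.721, -0.0]
wrist_force: [0.2, 0.1, -4.1]
finger_gap: 0.0093
grip_force: 58.6
```

jog_arm([
  [[0.004,0,0,0,0,0,255],[0.002,0,0,0,0,0,255],[0,0,0,0,0,0,255]],
])

```text
clock: 10.0
tcp_pos: [0.5503, 0.1161, 0.1074]
orientation: [0.001, 0.694, 0.72, -0.001]
wrist_force: [-0.9, -6.8, -3.4]
finger_gap: 0.0089
grip_force: 58.7
```

jog_arm([
  [[-0.002,0,0.008,0,0,0,255],[0,0,0.012,0,0,0,255],[0,0,0.012,0,0,0,255],[0,0,0.012,0,0,0,255],[0,0,0.008,0,0,0,255],[0,0,0.004,0,0,0,255],[0,0,0,0,0,0,255]],
])

```text
clock: 10.7
tcp_pos: [0.551, 0.1162, 0.0937]
orientation: [0.001, 0.694, 0.72, -0.0]
wrist_force: [0.8, -5.2, -1.9]
finger_gap: 0.009
grip_force: 59.0
```

jog_arm([
  [[0,0,0.004,0,0,0,255],[0,0,0.004,0,0,0,255],[0,0,0.004,0,0,0,255],[0,0,0,0,0,0,255]],
])

```text
clock: 11.1
tcp_pos: [0.5511, 0.1162, 0.0909]
orientation: [0.001, 0.694, 0.72, -0.0]
wrist_force: [0.5, -5.5, -1.3]
finger_gap: 0.0091
grip_force: 59.1
```

jog_arm([
  [[0,0,0.004,0,0,0,255],[0,0,0.004,0,0,0,255],[0,0,0,0,0,0,255]],
])

```text
clock: 11.4
tcp_pos: [0.5513, 0.116, 0.0905]
orientation: [0.002, 0.694, 0.72, 0.0]
wrist_force: [-3.5, -6.9, 9.7]
finger_gap: 0.009
grip_force: 60.7
```

```bash
python3 - <<'E'
from fit import *
need([0.551,.1162,.09],1.613)
c=shot('scene')
k=5;u0,v0=310,170;im=cv2.resize(c['pixels'][v0:v0+110,u0:u0+120,::-1],None,fx=k,fy=k,interpolation=cv2.INTER_CUBIC)
raw=im.copy()
M=R.from_euler('z',1.613).as_matrix()
for bx,t,col in((TRAY,[.5447,.1781,.069],(0,255,255)),(UP(33),[.5447,.1781,0],(255,255,0))):
    for b in bx:
        p=((proj(c,b@M.T+t)-[u0,v0]+.5)*k).astype(int)
        for i in range(8):
            for j in(1,2,4):
                if not i&j: cv2.line(im,tuple(map(int,p[i])),tuple(map(int,p[i|j])),col,1)
cv2.imwrite('pics/hung1.png',np.hstack([raw[:,:400],im[:,:400]]))
E
```

```text
pos [0.5513 0.116  0.0905] shift [ 0.0007 -0.0011  0.0021] turn [ 0.0008  0.0007 -0.0015] t 11.4 F [-3.47 -6.91  9.69] gap 0.009 [ 0.07  0.37 -0.23  0.97 -0.    1.6 ]
```

View pics/hung1.png

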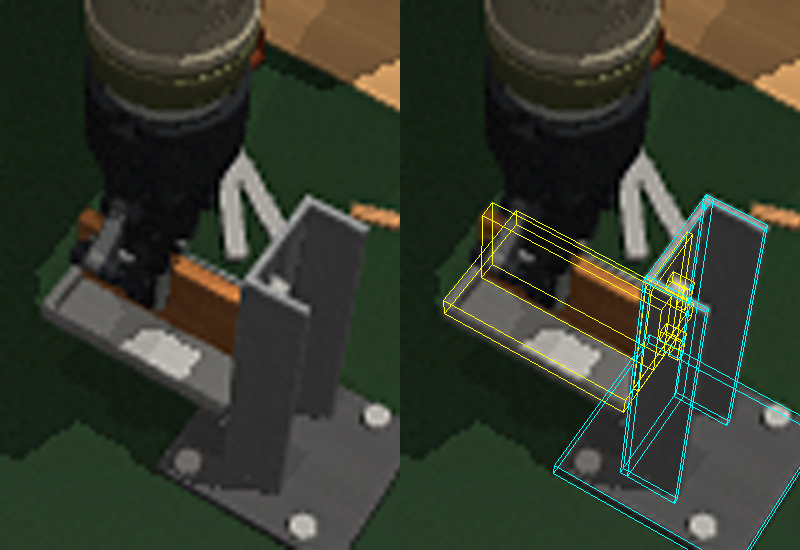

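The tray bottomed out at z ≈ 69 mm with an upward reaction. In the picture it matches the hung wireframe and the top tab shows inside the channel, near crop (280,285). Next I ease the load, open and retreat upward.

jog_arm([
  [[-0.003,0,-0.005,0,0,0,255],[0,0,0,0,0,0,255],[0,0,0,0,0,0,180],[0,0,0,0,0,0,100],[0,0,0,0,0,0,0],[0,0,0,0,0,0,0],[0,0,0,0,0,0,0],[0,0,0,0,0,0,0]],
], force=20)

```text
clock: 12.25
tcp_pos: [0.5504, 0.1165, 0.0897]
orientation: [-0.0, 0.693, 0.721, -0.0]
wrist_force: [-0.2, -0.9, -0.1]
finger_gap: 0.0857
grip_force: 0.0
```

jog_arm([
  [[0,0,-0.03,0,0,0,0],[0,0,-0.06,0,0,0,0],[0,0,-0.08,0,0,0,0],[0,0,-0.1,0,0,0,0],[0,0,-0.1,0,0,0,0],[0,0,-0.06,0,0,0,0],[-0.06,0,-0.03,0,0,0,0],[-0.1,0,0,0,0,0,0],[-0.12,0,0,0,0,0,0],[-0.12,0,0,0,0,0,0],[-0.12,0,0,0,0,0,0],[-0.12,0,0,0,0,0,0],[-0.08,0,0,0,0,0,0],[0,0,0,0,0,0,0]],
])

```text
clock: 13.65
tcp_pos: [0.557, -0.0667, 0.2044]
orientation: [0.0, 0.695, 0.719, -0.0]
wrist_force: [0.2, 0.1, -0.1]
finger_gap: 0.0852
grip_force: 0.0
```

```bash
python3 - <<'E'
from fit import *
c=shot('scene');ds=spotter.cut_out('tray','scene');print([(d['uv'],d['conf']) for d in ds])
k=5;u0,v0=310,170;im=cv2.resize(c['pixels'][v0:v0+110,u0:u0+120,::-1],None,fx=k,fy=k,interpolation=cv2.INTER_CUBIC)
raw=im.copy()
M=R.from_euler('z',1.613).as_matrix()
for b in TRAY:
    p=((proj(c,b@M.T+[.5447,.1781,.069])-[u0,v0]+.5)*k).astype(int)
    for i in range(8):
        for j in(1,2,4):
            if not i&j: cv2.line(im,tuple(map(int,p[i])),tuple(map(int,p[i|j])),(0,255,255),1)
cv2.imwrite('pics/hung2.png',np.hstack([raw[:,:400],im[:,:400]]));print(env.get_state()['wrist_force'],env.get_state()['clock'])
E
```

```text
[([337.4, 229.5], 0.8)]
[-1.24890738  0.55072231 -0.00318204] 13.75
```

View pics/hung2.png

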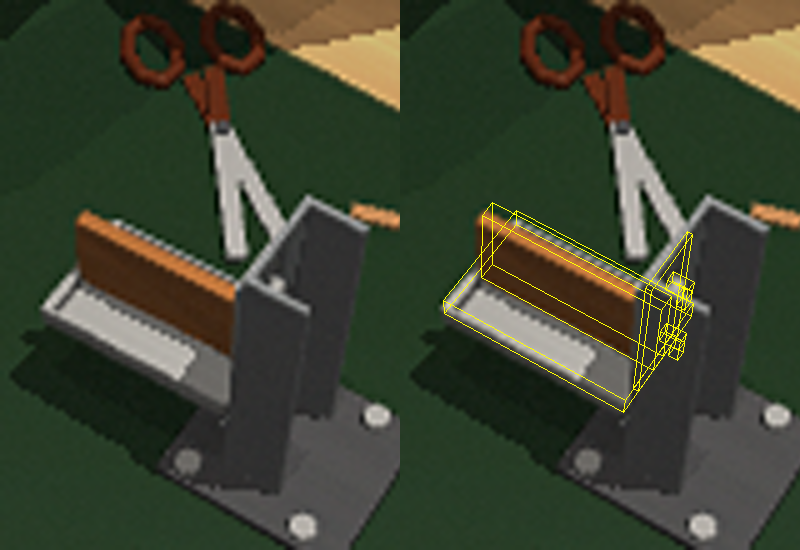

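The tray hangs free and level on the post and matches the hung wireframe to about 1–2 px; the robot is clear and the shears have not moved. I'm handing it in.

```bash
python3 -c "
from h import *
print(ticket.hand_in())"
```

```text
the job is handed in; nothing more can be done
None
```

The tray hangs on the grey upright's upper two slots, let go, level and square as far as the last picture shows, and the job was handed in at about 14 s; the hand-in returned no verdict.

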